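# Load the vial mixer and hold its dead-man paddle

## Robot

A 6-joint arm with a two-finger parallel gripper is mounted at the origin on the work surface. World frame = base frame: x ahead of the robot, y to its left, z up, the work surface at z = 0. Lengths are in m, angles in degrees, forces in N, time in s.
With the tool pointing down it reaches from about 0.4 to 0.825 m from the base axis. Payload 7 kg.
Tool frame: the origin (TCP) lies midway between the tips of the shut fingers; the grasp point (between the pads) lies 19 mm behind it; z points along the fingers, y is the line along which they close (so a half turn about z gives the same grasp; the last joint's range is limited). The gripper opens to 88 mm and grips with 3 to 60 N. Pads are 19 mm wide; open, the fingers measure 130 mm over their backs; the gripper's body (78 mm by 193 mm) begins 47 mm behind the grasp point.
Start: joints at [89.559, 20.546, 0.682, 0, -70.136, -16.507], TCP at [0.197, 0.646, 0.227] pointing down, gripper open.
Joint ranges: [-176.03, 176.03], [-82.01, 121.73], [-58.28, 71.71], [-173.87, 95.51], [-174.79, -0.11], [-173.66, 173.66]. Speed limits (degrees/s): [136.94, 136.94, 172.46, 180, 180, 180].

## Interface

Orientations are given as [roll, pitch, yaw] about the fixed x, y, z axes, in that order (R = Rz(yaw) Ry(pitch) Rx(roll)).
In Python, from plant import r, eyes, workorder gives the robot as it stands.
- The arm moves only by the tool step_arm, never from a script. Its argument "plan" is a list of rows, each a list of 5 numbers: the shift along the tool's x, y, z each as a share of 25 cm, from -1 to 1, then the turn about the tool's z as a share of 60 degrees, from -1 to 1, then the finger opening in mm, from 0 to 87.6. In form: [[x, y, z, turn, jaw], ...]. A call has 1 to 12 rows; each row is the pose to reach, as a shift and turn from the pose commanded when the call began, along the tool's axes at that moment; what a row does not reach only later rows make up. A row lasts 1/12 s, in which the tool goes at most 41.7 mm and 7.16 degrees, less where a joint would pass 70% of its speed; a pose out of reach is approached as far as the arm can. A call with a number of a shift or a turn outside -1 to 1 is refused whole. A call with a gripper value outside its range is refused whole. The fingers move at their own pace and stop on an object; "newtons" is the grip in N (left out, the last holds). Time passes only in rows, so rows that repeat a pose let the fingers close. It gives the time, the measured TCP pose, the force, the opening and the grip force at its end, in the units of the state.
- r.get_state(): the state, without advancing time (a new reading comes with each control period).
- eyes.capture(name): name is "side" or "top" or "wrist"; returns the picture (400x640x3 uint8, red, green, blue); there is no depth.
- eyes.camera_model(name): a dict with "fov_y" (degrees; the focal length in pixels is half the picture's height over the tangent of half this angle, whatever the lens; pixels are square), "cx", "cy" (the principal point, pixels), "k1" (the pictures are not rectified: a ray, as slopes to the right and down, at radius r is drawn at 1 + k1 r^2 times it, then the intrinsics apply), "world_to_cam" (4x4, takes a point from world to camera coordinates); the wrist camera has in their place "hand_eye" (4x4, takes a point from camera to tool coordinates, whose origin is the TCP and whose axes are the flange's). Camera axes: x right, y up, looking along -z (the intrinsics and any distortion apply to the point x, -y, -z); pixel columns grow to the right and rows downward; lengths in m; the calibration is good to about 2 mm. A picture is of the moment at which its call begins: read the wrist's pose just before it. camera_model takes no time and is no camera call.
- workorder.close_job(): hands the job in; it is judged then, once.
The state is a dict: "time_s": time; "joints": joint angles; "qd": joint speeds; "joint_torque": joint torques, N m; "tcp_pos": TCP position; "eef_rot": TCP orientation; "contact_force": force on the tool from outside, world axes, zero at the start; "moment": the same for the moment, N m; "gripper_width": finger opening in m; "gripper_force": force on a finger pad.
Only numpy, scipy, OpenCV 4.12 (cv2) and the standard library are available. Lean on these libraries where they do the work, as an engineer would, in place of code of your own. Each camera call takes 0.05 s, during which the arm holds its last target. There are 200 camera calls.

## Task

Load the two capped vials standing on the bench into the mixer, each upright and fully home in the empty hole that fits it. Only then press the end pad of the mixer's spring-loaded dead-man paddle down until the paddle is level, half-way through its travel, without ever pushing it on to its bottom stop, and keep holding it there: the job finishes with the robot still holding the paddle level. Leave everything else on the bench where it is.

Things in the scene. Friction and masses are not known exactly. Their poses are not given: they have to be found in the camera images.
- mixer: Vial mixer, fixed: a low white machine 130 x 240 mm with a dark platform whose top is 40 mm above the bench. Origin at the centre of its underside; its y axis runs along its length. On the platform stand three aluminium blocks in a row along y, 74 mm apart (centre to centre), each 62 x 62 mm and 38 mm high, so their tops are 78 mm above the bench; each has one round hole in its middle. Which block stands in which of the three places varies. Nothing in it really turns.
- block_large_hole0 (a point): Centre of the mouth (level with the block's top) of the large hole: 31 mm diameter, 30 mm deep, empty at the start. z up.
- block_small_hole0 (a point): Centre of the mouth (level with the block's top) of the empty small hole: 23 mm diameter, 24 mm deep. z up.
- large_vial_mid (a point): Centre (half-way up) of the large loose vial: amber glass with a black cap, 28 mm diameter from foot to cap, 72 mm high, 40 to 90 g, standing on the bench. Own z axis runs up its length. Home in its hole it stands 42 mm out of the block, this point 6 mm above the hole's mouth.
- small_vial_mid (a point): Centre (half-way up) of the small loose vial: amber glass with a black cap, 20 mm diameter from foot to cap, 62 mm high, 20 to 45 g, standing on the bench. Own z axis runs up its length. Home in its hole it stands 38 mm out of the block, this point 7 mm above the hole's mouth.
- large_vial: The large loose vial itself; origin at the centre of its underside.
- small_vial: The small loose vial itself; origin at the centre of its underside.
- station: Dead-man paddle station, fixed: a grey base 160 (x) x 86 (y) x 36 mm high with two upright cheeks at its +x end. Origin at the centre of its underside. The paddle's hinge pin lies along y between the cheeks, 55 mm to +x of the origin and 85 mm above the bench; the paddle reaches from it towards -x.
- paddle_pad (a point): Centre of the top face of the black press pad (44 mm long x 46 mm wide) at the free end of the steel paddle, 95 mm from the hinge; moves with the paddle. The face lies 6 mm above the paddle's middle line, which passes through the hinge. Released, the paddle slopes up towards its free end by 0.2 rad and the face's centre is about 110 mm above the bench; held level it is 91 mm above the bench and 40 mm to -x of the station's origin.
- paddle (a joint): Paddle angle, rad: 0 released (sloping up), 0.2 level, 0.4 on the bottom stop; grows as the pad is pressed down. A spring pushes it back: about 4 N at the pad to start moving it, 8 N level, 12 N at the stop.
- third_vial_mid (a point): Bystander: centre of a third vial, same size as the small one, already standing in the third block's 23 mm hole, 38 mm out of it.
- jar_mid (a point): Bystander: centre of a squat white jar, 44 mm diameter, 55 mm high, standing near the loose vials.
- beaker: Bystander: open glass beaker, 70 mm diameter, 85 mm high, beyond the mixer. Origin at the centre of its underside.
- reagent: Bystander: white bottle, 70 mm diameter, 150 mm high, beyond the mixer. Origin at the centre of its underside.
- spatula: Bystander: lab spatula, 180 mm long, lying flat on the bench between the robot and the mixer.
- mouse: Bystander: black computer mouse, 100 x 60 x 28 mm, beyond the station. Origin at the centre of its underside.
Mind the look-alikes: they are no part of the job. Leave any blue or pink look-alike of the large_vial alone.

How it is judged (in metres and radians):
On the way:
1. both vials stand home in their holes, released, with the paddle still up (horizontal distance between large_vial_mid and block_large_hole0 below 0.006 m and z of large_vial_mid in the frame of block_large_hole0 between 0.002 and 0.01 m and angle between each of large_vial_mid, small_vial_mid's own z axis and vertical below 0.15 rad and horizontal distance between small_vial_mid and block_small_hole0 below 0.006 m and z of small_vial_mid in the frame of block_small_hole0 between 0.003 and 0.011 m and contact force between each of large_vial, small_vial and the fingers below 0.3 N and value of joint paddle below 0.05 rad), for 0.2 s.
At the end, for the whole second after the job is handed in: Each vial stands released in its own hole (centre within 6 mm of the hole's axis, height within 4 mm of fully home, tilt under 0.15 rad), and the robot itself holds the paddle level and still: angle 0.13 to 0.27 rad (about 7 mm either way at the pad), pressing it with more than 3 N (horizontal distance between large_vial_mid and block_large_hole0 below 0.006 m and z of large_vial_mid in the frame of block_large_hole0 between 0.002 and 0.01 m and angle between each of large_vial_mid, small_vial_mid's own z axis and vertical below 0.15 rad and horizontal distance between small_vial_mid and block_small_hole0 below 0.006 m and z of small_vial_mid in the frame of block_small_hole0 between 0.003 and 0.011 m and contact force between each of large_vial, small_vial and the fingers below 0.3 N and value of joint paddle between 0.13 and 0.27 rad and velocity of joint paddle between -0.05 and 0.05 rad/s and (contact force between paddle and the fingers above 3 N or contact force between paddle and the arm above 3 N)); the arm keeps its last pose, push and grip.
It fails at once if the paddle is pushed on to its bottom stop (over 0.36 rad) (value of joint paddle above 0.36 rad).
It fails at once if the paddle is pressed (over 0.1 rad) while a vial is not home (value of joint paddle above 0.1 rad and not (horizontal distance between large_vial_mid and block_large_hole0 below 0.006 m and z of large_vial_mid in the frame of block_large_hole0 between 0.002 and 0.01 m and angle between each of large_vial_mid, small_vial_mid's own z axis and vertical below 0.15 rad and horizontal distance between small_vial_mid and block_small_hole0 below 0.006 m and z of small_vial_mid in the frame of block_small_hole0 between 0.003 and 0.011 m)).
It fails at once if a bystander is moved more than 30 mm (distance of any of third_vial_mid, jar_mid, beaker, reagent, spatula, mouse from where it was at the start of the episode above 0.03 m).
It also fails if it takes over 72 s, if anything falls off the work surface, if the arm or the gripper's body presses on something with over 40 N, if the wrist force passes 120 N, or if a joint passes its speed limit or range.

## Working session

There is one attempt and no reset: what is moved stays moved. The work goes in short steps, Python scripts to look and compute and a tool call to move; the robot and the scene stay as the last step left them, time stands still between calls to the robot, and variables do not carry over. Pictures are saved under pics/ and viewed, at most 10 in all, crops included, and the job is handed in when it is done.

Besides the shell and the picture viewer there is one more tool, called after "Emit:" as name(argument=value, ...), one argument or row to a line, values as JSON. step_arm: Moves the arm, as the interface text tells. Its arguments: {"type":"object","properties":{"plan":{"type":"array"},"newtons":{"type":"number"}},"required":["plan"]}

```bash
mkdir -p pics; ls; python3 - <<'E'
from plant import r,eyes
import cv2,numpy as np
print(r.get_state())
for n in ["top","side","wrist"]:
    cv2.imwrite(f"pics/{n}0.png",cv2.cvtColor(eyes.capture(n),cv2.COLOR_RGB2BGR)); print(n,eyes.camera_model(n))
E
```

```text
pics
{'time_s': 0.0, 'joints': array([ 8.95574827e+01,  2.05931028e+01,  6.35117673e-01, -1.99477818e-02,
       -7.01349280e+01, -1.65052549e+01]), 'qd': array([-0.03677928, -0.00726385,  0.02774577, -0.09544482, -0.02710296,
       -0.05617325]), 'joint_torque': array([-5.49513861e-04, -5.82722712e+01,  2.93054509e+01,  6.99699238e+00,
        6.88879634e-03, -1.81404466e-04]), 'tcp_pos': array([0.19666532, 0.6452223 , 0.2256146 ]), 'eef_rot': array([ 1.79905588e+02, -8.42005196e-03, -1.69545588e+01]), 'contact_force': array([-0.0857657 , -1.07127634,  0.37625582]), 'moment': array([0.04047223, 0.01731689, 0.01478834]), 'gripper_force': 0.0, 'gripper_width': 0.08779733744073487}
top {'fov_y': 55.97584232688704, 'cx': 314.9609923015581, 'cy': 195.48629645936964, 'k1': -0.05118495550038381, 'world_to_cam': array([[ 0.00841902, -0.99983495, -0.01609948,  0.01690022],
       [ 0.99442489,  0.00667895,  0.10523557, -0.60256578],
       [-0.10511068, -0.01689571,  0.99431699, -0.84642866],
       [ 0.        ,  0.        ,  0.        ,  1.        ]])}
side {'fov_y': 49.64738722050975, 'cx': 319.7206042893478, 'cy': 200.36154027330176, 'k1': -0.006043301521889606, 'world_to_cam': array([[-0.71307429, -0.70106525,  0.00570704,  0.41653986],
       [ 0.44574427, -0.44706653,  0.77552793, -0.3376109 ],
       [-0.54114426,  0.55555291,  0.63128746, -0.71313082],
       [ 0.        ,  0.        ,  0.        ,  1.        ]])}
wrist {'fov_y': 70.63719085637949, 'cx': 319.9405378569669, 'cy': 200.0310390480137, 'k1': -0.017605243236131173, 'hand_eye': array([[ 1.47845930e-03,  9.52887802e-01,  3.03319387e-01,
         8.25879687e-02],
       [ 9.99998212e-01, -1.76638303e-03,  6.74893192e-04,
         4.49151778e-05],
       [ 1.17887571e-03,  3.03317846e-01, -9.52888710e-01,
        -1.57989263e-01],
       [ 0.00000000e+00,  0.00000000e+00,  0.00000000e+00,
         1.00000000e+00]])}
```

View pics/top0.png

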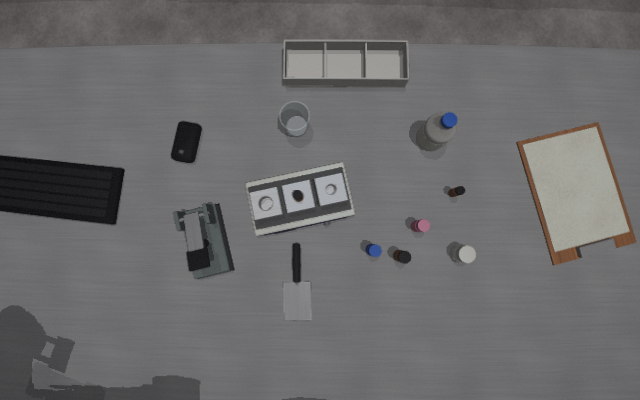

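View pics/side0.png

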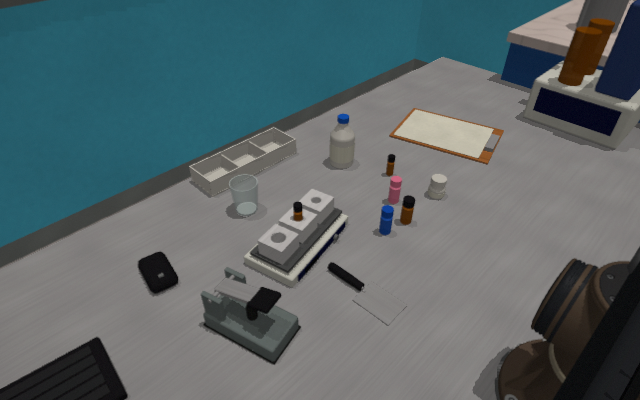

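Candidates (top view):
- Amber with a black cap: (403,257) is the larger, so it should be the large vial. (458,191) is the smaller. (298,196) is the bystander already in the middle block.
- Look-alikes: blue (374,250), pink (421,226).
- White jar: (466,254).

The holes are at about (265,204) and (331,189). I'll check these in one crop and measure them.

```bash
cat > h.py <<'E'
import numpy as np,cv2
from scipy.spatial.transform import Rotation as R
from plant import r,eyes
def K(m):
    f=200/np.tan(np.radians(m["fov_y"]/2)); return np.array([[f,0,m["cx"]],[0,f,m["cy"]],[0,0,1]])
def ray(name,uv,st=None):
    m=eyes.camera_model(name)
    p=cv2.undistortPoints(np.array([[uv]],float),K(m),np.array([m["k1"],0,0,0]))[0,0]
    d=np.array([p[0],-p[1],-1.])
    if name=="wrist":
        T=np.eye(4);T[:3,:3]=R.from_euler("xyz",st["eef_rot"],degrees=True).as_matrix();T[:3,3]=st["tcp_pos"];T=T@m["hand_eye"]
    else: T=np.linalg.inv(m["world_to_cam"])
    return T[:3,3],T[:3,:3]@d
def onz(name,uv,z,st=None):
    o,d=ray(name,uv,st); return o+d*(z-o[2])/d[2]
def proj(name,P,st=None):
    m=eyes.camera_model(name)
    if name=="wrist":
        T=np.eye(4);T[:3,:3]=R.from_euler("xyz",st["eef_rot"],degrees=True).as_matrix();T[:3,3]=st["tcp_pos"];W=np.linalg.inv(T@m["hand_eye"])
    else: W=m["world_to_cam"]
    c=W[:3,:3]@P+W[:3,3]; c=np.array([c[0],-c[1],-c[2]])
    return cv2.projectPoints(c.reshape(1,1,3),np.zeros(3),np.zeros(3),K(m),np.array([m["k1"],0,0,0]))[0][0,0]
def shift(st,P):
    "tool-frame shift in shares of 25cm from current pose to world point P"
    return R.from_euler("xyz",st["eef_rot"],degrees=True).as_matrix().T@(np.array(P)-st["tcp_pos"])/.25
E
python3 - <<'E'
from h import *
im=cv2.imread("pics/top0.png")
cv2.imwrite("pics/crop0.png",cv2.resize(im[150:290,170:490],None,fx=2.5,fy=2.5,interpolation=cv2.INTER_CUBIC))
for n,uv,z in [("L",(404,257),.072),("S",(460,190.5),.062),("blue",(375,250),.072),("pink",(422,226),.07),("jar",(467,254),.055),("holeA",(265.5,204),.078),("third",(298,196),.116),("holeB",(331,189),.078),("pad",(199,259),.11),("hinge",(196,213),.085),("spat",(297,300),0)]:
    print(n,onz("top",uv,z).round(3))
for p in [(.5,0,0)]:print(proj("top",np.array(p)))
E
```

```text
L [ 0.464 -0.175  0.072]
S [ 0.613 -0.307  0.062]
blue [ 0.479 -0.112  0.072]
pink [ 0.532 -0.217  0.07 ]
jar [ 0.47  -0.321  0.055]
holeA [0.578 0.13  0.078]
third [0.592 0.056 0.116]
holeB [ 0.612 -0.015  0.078]
pad [0.458 0.264 0.11 ]
hinge [0.556 0.282 0.085]
spat [0.357 0.062 0.   ]
[323.79157875 239.55753043]
```

View pics/crop0.png

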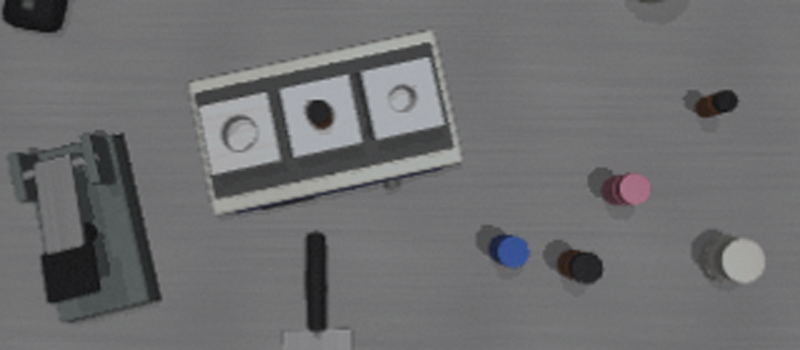

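Top crop: the large hole is the left one, (266,203), with the black/amber bystander in the middle. The small hole is the right one, (331,189). The large vial cap is at (404,257) and the small one at (461,190); blue and pink are the look-alikes. I'll move over to the large vial now.

Emit:
step_arm(
  plan=[
    [0.85, 0.56, 0, 0.4, 87],
    [0.85, 0.56, 0, 0.4, 87],
    [0.85, 0.56, 0, 0.4, 87],
    [0.85, 0.56, 0, 0.4, 87],
    [0.85, 0.56, 0, 0.4, 87],
    [0.85, 0.56, 0, 0.4, 87],
    [0.85, 0.56, 0, 0.4, 87],
    [0.85, 0.56, 0, 0.4, 87],
  ],
)

```text
time_s: 0.82
tcp_pos: [0.3606, 0.4477, 0.2268]
eef_rot: [-180.0, 0.0, -41.1]
contact_force: [-0.2, 0.0, 0.6]
gripper_width: 0.0868
gripper_force: 0.0
```

```bash
python3 - <<'E'
from h import *
s=r.get_state(); print(s["tcp_pos"],s["eef_rot"],s["time_s"])
for P in [(.45,.2,.23),(.43,-.14,.2)]: print(shift(s,P))
print(onz("top",(449,120),.15),onz("top",(441,132),.1))
E
```

```text
[0.36063982 0.44768921 0.22678219] [-1.79997650e+02  2.87392788e-03 -4.11405209e+01] 0.8167
[ 0.92101421  0.51097362 -0.01293839]
[1.75552727 1.58782486 0.10697559]
[ 0.74880718 -0.25650445  0.15      ] [ 0.73723515 -0.25525136  0.1       ]
```

Emit:
step_arm(
  plan=[
    [0.92, 0.51, 0, 0.45, 87],
    [0.92, 0.51, 0, 0.45, 87],
    [0.92, 0.51, 0, 0.45, 87],
    [0.92, 0.51, 0, 0.45, 87],
    [0.92, 0.51, 0, 0.45, 87],
    [0.92, 0.51, 0, 0.45, 87],
    [0.92, 0.51, 0, 0.45, 87],
    [0.92, 0.51, 0, 0.45, 87],
  ],
)

```text
time_s: 1.48
tcp_pos: [0.4498, 0.2009, 0.2266]
eef_rot: [180.0, -0.0, -68.1]
contact_force: [-0.0, 0.9, 0.1]
gripper_width: 0.0872
gripper_force: 0.0
```

```bash
python3 - <<'E'
from h import *
s=r.get_state(); print(s["tcp_pos"],s["eef_rot"],s["time_s"])
print(shift(s,(.46,-.03,.23)),shift(s,(.43,-.14,.2)))
E
```

```text
[0.44979768 0.2008969  0.22660095] [ 1.79994870e+02 -2.40866210e-03 -6.80887532e+01] 1.4833
[ 0.87209979  0.30679496 -0.01353205] [1.23553009 0.58231053 0.1065079 ]
```

Emit:
step_arm(
  plan=[
    [0.7, -0.24, -0.1, 0, 87],
    [0.7, -0.24, -0.1, 0, 87],
    [0.7, -0.24, -0.1, 0, 87],
    [0.7, -0.24, -0.1, 0, 87],
    [0.7, -0.24, -0.1, 0, 87],
    [0.7, -0.24, -0.1, 0, 87],
    [0.7, -0.24, -0.1, 0, 87],
  ],
)

```text
time_s: 2.07
tcp_pos: [0.5713, 0.0635, 0.2508]
eef_rot: [179.9, 0.0, -68.0]
contact_force: [1.1, 0.6, -1.0]
gripper_width: 0.087
gripper_force: 0.0
```

```bash
python3 - <<'E'
from h import *
s=r.get_state(); print(s["tcp_pos"],s["eef_rot"],s["time_s"])
cv2.imwrite("pics/w1.png",cv2.cvtColor(eyes.capture("wrist"),cv2.COLOR_RGB2BGR))
np.save("w1.npy",s,allow_pickle=True)
for P in [(.578,.13,.078),(.612,-.015,.078)]: print(proj("wrist",np.array(P),s))
print(shift(s,(.47,-.165,.23)))
E
```

```text
[0.57133362 0.06351041 0.25076153] [ 1.79939385e+02  1.04232918e-02 -6.80239661e+01] 2.0667
[295.3525687  227.10658039]
[312.51632545 104.92445132]
[0.69595914 0.71784644 0.083679  ]
```

View pics/w1.png

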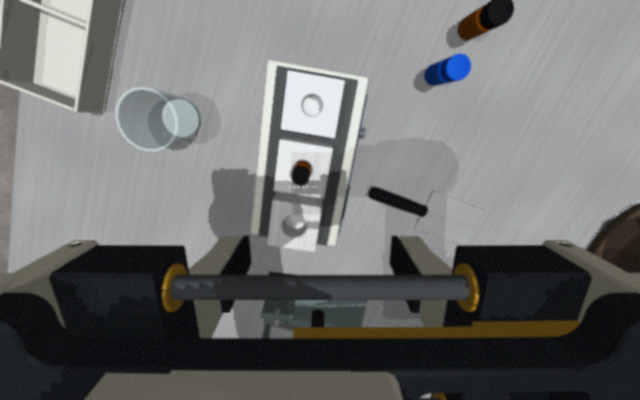

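Wrist view: small hole at (312,105), third vial at (301,173), large hole at (295,224), all close to the predicted positions. I'll refine the holes from the block outlines and move on to the large vial.

```bash
python3 - <<'E'
from h import *
s=np.load("w1.npy",allow_pickle=True).item()
for n,f,st,seeds in [("top","pics/top0.png",None,[(266,204),(331,189),(298,196)]),("wrist","pics/w1.png",s,[(312,105),(295,224)])]:
    g=cv2.cvtColor(cv2.imread(f),cv2.COLOR_BGR2GRAY)
    for sd in seeds:
        h=14 if n=="top" else 28
        loc=g[sd[1]-h:sd[1]+h,sd[0]-h:sd[0]+h]
        t,_=cv2.threshold(loc,0,255,cv2.THRESH_OTSU)
        m=(g>t).astype(np.uint8)*255
        big=2*h
        m2=np.zeros_like(m);m2[sd[1]-big:sd[1]+big,sd[0]-big:sd[0]+big]=m[sd[1]-big:sd[1]+big,sd[0]-big:sd[0]+big]
        cs,_=cv2.findContours(m2,cv2.RETR_EXTERNAL,cv2.CHAIN_APPROX_NONE)
        c=[c for c in cs if cv2.pointPolygonTest(c,sd,False)>=0]
        if c:
            q=cv2.minAreaRect(c[0]); M=np.array(q[0]); print(n,sd,t,q,onz(n,M,.078,st).round(4))
E
```

```text
top (266, 204) 128.0 ((264.009765625, 202.21218872070312), (29.47376251220703, 30.521408081054688), 77.90524291992188) [0.5818 0.1334 0.078 ]
top (331, 189) 130.0 ((330.5823974609375, 188.87060546875), (27.550168991088867, 27.875566482543945), 77.47119140625) [ 0.6125 -0.0138  0.078 ]
top (298, 196) 114.0 ((297.8951110839844, 195.8439178466797), (28.007057189941406, 28.35626983642578), 77.90524291992188) [0.5965 0.0584 0.078 ]
wrist (312, 105) 187.0 ((310.91558837890625, 103.98532104492188), (57.056617736816406, 58.51301574707031), 9.865806579589844) [ 0.614  -0.0153  0.078 ]
wrist (295, 224) 137.0 ((308.9999694824219, 231.99996948242188), (81.99998474121094, 81.99998474121094), 90.0) [0.5595 0.1298 0.078 ]
```

Emit:
step_arm(
  plan=[
    [0.7, 0.72, 0.08, 0, 60],
    [0.7, 0.72, 0.08, 0, 60],
    [0.7, 0.72, 0.08, 0, 60],
    [0.7, 0.72, 0.08, 0, 60],
    [0.7, 0.72, 0.08, 0, 60],
    [0.7, 0.72, 0.08, 0, 60],
    [0.7, 0.72, 0.08, 0, 60],
    [0.7, 0.72, 0.08, 0, 60],
    [0.7, 0.72, 0.08, 0, 60],
  ],
)

```text
time_s: 2.87
tcp_pos: [0.4698, -0.1657, 0.2318]
eef_rot: [-180.0, -0.0, -67.9]
contact_force: [0.5, -0.1, -0.5]
gripper_width: 0.0601
gripper_force: 0.0
```

```bash
python3 - <<'E'
from h import *
s=r.get_state(); print(s["tcp_pos"],s["eef_rot"],s["time_s"])
im=cv2.cvtColor(eyes.capture("wrist"),cv2.COLOR_RGB2BGR);cv2.imwrite("pics/w2.png",im)
np.save("w2.npy",s,allow_pickle=True)
print(proj("wrist",np.array((.464,-.175,.072)),s),proj("wrist",np.array((.613,-.307,.062)),s))
print(shift(s,(.464,-.175,.12)))
E
```

```text
[ 0.46982284 -0.16572659  0.23179813] [-1.79955311e+02 -7.16514669e-03 -6.79178734e+01] 2.8667
[327.84800213 179.21196048] [241.42487783   4.19700297]
[0.02556071 0.03587645 0.44716787]
```

View pics/w2.png

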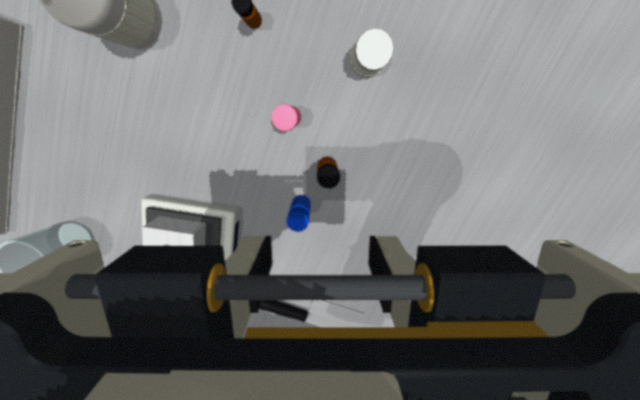

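Wrist view: the large vial cap is at (328,175), amber body at (327,160), with blue at (299,213), pink at (286,117) and the jar at (374,50). The small vial is at (243,8). All match the predictions. I'll refine the large vial's cap.

```bash
python3 - <<'E'
from h import *
s=np.load("w2.npy",allow_pickle=True).item()
im=cv2.imread("pics/w2.png"); 
sub=im[145:200,305:355]; g=sub.max(2); print(proj("wrist",s["tcp_pos"],s), proj("wrist",s["tcp_pos"]+[0,0,.04],s))
for t in (35,45,55):
    m=(g<t).astype(np.uint8); n,l,st,c=cv2.connectedComponentsWithStats(m)
    i=1+np.argmax(st[1:,4]); print(t,st[i],c[i]+[305,145])
# predict cap top circle & bottom (z .072 & .055) for L guess
for z in (.072,.056,0): print(z,[proj("wrist",np.array((.464+.014*np.cos(a),-.175+.014*np.sin(a),z)),s).round(1).tolist() for a in np.arange(0,6.2,np.pi/2)])
E
```

```text
[319.92171334 249.24533376] [319.78773866 287.73115596]
35 [ 13  19  21  24 406] [327.89655172 175.60344828]
45 [ 12  19  23  24 439] [327.83371298 175.5808656 ]
55 [ 12  18  23  26 464] [327.84267241 175.48275862]
0.072 [[316.6, 174.7], [323.2, 190.0], [339.0, 183.7], [332.6, 168.1]]
0.056 [[316.8, 171.8], [323.1, 186.5], [338.2, 180.4], [332.0, 165.5]]
0 [[317.3, 163.4], [322.7, 176.2], [335.8, 170.9], [330.4, 157.9]]
```

Emit:
step_arm(
  plan=[
    [0.037, 0.037, 0.34, 0, 60],
    [0.037, 0.037, 0.34, 0, 60],
    [0.037, 0.037, 0.34, 0, 60],
    [0.037, 0.037, 0.34, 0, 60],
  ],
)

```text
time_s: 3.25
tcp_pos: [0.4636, -0.1776, 0.1453]
eef_rot: [179.7, 0.1, -67.8]
contact_force: [-0.1, 0.3, 2.0]
gripper_width: 0.0601
gripper_force: 0.0
```

```bash
cat > cap.py <<'E'
from h import *
import sys
def cap(P,rad,tag,win=35):
    "compare the cap top's outline (predicted at P) with the dark blob in the wrist picture"
    s=r.get_state(); im=cv2.cvtColor(eyes.capture("wrist"),cv2.COLOR_RGB2BGR);cv2.imwrite(f"pics/{tag}.png",im)
    u,v=proj("wrist",np.array(P),s); x0,y0=int(u)-win,max(0,int(v)-win)
    g=im[y0:y0+2*win,x0:x0+2*win].max(2)
    n,l,st,c=cv2.connectedComponentsWithStats((g<45).astype(np.uint8))
    i=1+np.argmax(st[1:,4]); b=st[i]
    c=np.array([proj("wrist",np.array(P)+rad*np.array([np.cos(a),np.sin(a),0]),s) for a in np.arange(0,6.3,.05)])
    print("pose",s["tcp_pos"].round(4),s["eef_rot"].round(2),s["time_s"])
    print("blob u",b[0]+x0,b[0]+b[2]+x0,"v",b[1]+y0,b[1]+b[3]+y0,"pred u",c[:,0].min().round(1),c[:,0].max().round(1),"v",c[:,1].min().round(1),c[:,1].max().round(1))
    um=b[0]+x0+b[2]/2-.5; vb=b[1]+y0+b[3]-.5; vr=(c[:,1].max()-c[:,1].min())/2
    Q=onz("wrist",(um,vb-vr),P[2],s); print("centre",Q.round(4)); return s,Q
E
python3 - <<'E'
from cap import *
s,Q=cap((.4648,-.1775,.072),.014,"w3")
print(shift(s,(Q[0],Q[1],.033)))
E
```

```text
pose [ 0.4636 -0.1776  0.1453] [ 1.7972e+02  1.0000e-01 -6.7850e+01] 3.25
blob u 304 334 v 190 223 pred u 302.1 334.4 v 193.7 224.1
centre [ 0.4652 -0.1791  0.072 ]
[ 0.00880572 -0.00595194  0.44901188]
```

Emit:
step_arm(
  plan=[
    [0.008, -0.005, 0.15, 0, 60],
    [0.008, -0.005, 0.3, 0, 60],
    [0.008, -0.005, 0.448, 0, 60],
    [0.008, -0.005, 0.448, 0, 60],
    [0.008, -0.005, 0.448, 0, 0],
    [0.008, -0.005, 0.448, 0, 0],
    [0.008, -0.005, 0.448, 0, 0],
    [0.008, -0.005, 0.448, 0, 0],
    [0.008, -0.005, 0.448, 0, 0],
    [0.008, -0.005, 0.448, 0, 0],
  ],
  newtons=20,
)

```text
time_s: 4.13
tcp_pos: [0.4672, -0.1802, 0.0359]
eef_rot: [-179.9, -0.1, -67.9]
contact_force: [-0.3, 0.2, 8.5]
gripper_width: 0.0276
gripper_force: 20.0
```

```bash
python3 - <<'E'
from h import *
s=r.get_state(); print(s["tcp_pos"],s["eef_rot"],s["time_s"],s["gripper_width"],s["contact_force"])
E
```

```text
[ 0.46718802 -0.18017869  0.03592792] [-1.79876981e+02 -5.81816134e-02 -6.79370870e+01] 4.1333 0.02756295675589332 [-0.31669038  0.21269289  8.52160659]
```

Emit:
step_arm(
  plan=[
    [0, 0, -0.1, 0, 0],
    [0, 0, -0.25, 0, 0],
    [0, 0, -0.4, 0, 0],
    [0, 0, -0.55, 0, 0],
    [0, 0, -0.66, 0, 0],
    [0, 0, -0.66, 0, 0],
    [0, 0, -0.66, 0, 0],
  ],
)

```text
time_s: 4.72
tcp_pos: [0.4673, -0.1802, 0.2018]
eef_rot: [-179.7, -0.1, -68.0]
contact_force: [-0.8, 0.4, -1.2]
gripper_width: 0.0274
gripper_force: 20.0
```

```bash
python3 - <<'E'
from h import *
s=r.get_state(); print(s["tcp_pos"],s["eef_rot"],s["time_s"],s["gripper_width"],s["contact_force"])
im=cv2.cvtColor(eyes.capture("wrist"),cv2.COLOR_RGB2BGR); side=cv2.cvtColor(eyes.capture("side"),cv2.COLOR_RGB2BGR)
g=s["tcp_pos"]+[0,0,.019]; u,v=proj("side",g); print(u,v,proj("wrist",g+[0,0,.017],s),proj("wrist",g-[0,0,.055],s))
u,v=int(u),int(v)
c=side[max(0,v-60):v+60,max(0,u-60):u+60]
a=cv2.resize(c,(400,400),interpolation=cv2.INTER_CUBIC); b=cv2.resize(im[190:330,250:390],(400,400),interpolation=cv2.INTER_CUBIC)
cv2.imwrite("pics/held.png",np.hstack([a,b]))
print(shift(s,(.52,0.03,.2)),shift(s,(.5795,.131,.2)))
E
```

```text
[ 0.46726109 -0.18015204  0.20183376] [-1.79748790e+02 -9.35266488e-02 -6.79573389e+01] 4.7167 0.02742444527391177 [-0.78569194  0.42430982 -1.23989776]
418.0861743577203 143.2419280928876 [319.54528621 282.86284285] [320.17459758 226.57138615]
[-0.70000368 -0.51098129  0.00843285] [-0.98515214 -0.88320299  0.00959938]
```

View pics/held.png

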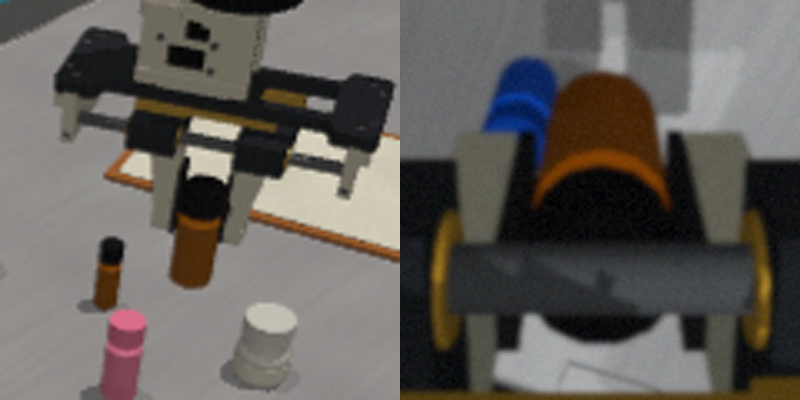

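The large vial is held upright with its foot free. Next I'll compute its offset in the hand along tool x, using the foot's far edge (v≈215) and the cap's near edge (v≈310), while moving to the hole.

```bash
cat > inhand.py <<'E'
from h import *
def inhand(s,h,H,rad,vfoot,vcap):
    "offset in tool x (m) of foot and cap, from the outline's extremes in the wrist picture (foot far edge, cap near edge)"
    Rm=R.from_euler("xyz",s["eef_rot"],degrees=True).as_matrix()
    def edge(zl,dx,f):
        c=[proj("wrist",s["tcp_pos"]+Rm@np.array([dx+rad*np.cos(a),rad*np.sin(a),zl]),s)[1] for a in np.arange(0,6.3,.1)]
        return f(c)
    xs=np.arange(-.008,.0081,.001)
    for nm,zl,f,v in (("foot",-.019+h,min,vfoot),("cap",-.019+h-H,max,vcap)):
        e=[edge(zl,x,f) for x in xs]; o=np.argsort(e); print(nm,"pred0",e[8],"dx",np.interp(v,np.array(e)[o],xs[o]).round(4))
E
python3 - <<'E'
from inhand import *
s=r.get_state()
inhand(s,.055,.072,.014,215.2,309.7)
im=cv2.imread("pics/held.png")[:,400:]
print(im[40:110:3,200].tolist()); print(im[320:365:3,200].tolist())
E
```

```text
foot pred0 208.74603020676307 dx -0.005
cap pred0 306.2328030663293 dx -0.0022
[[112, 110, 109], [113, 111, 110], [107, 110, 107], [114, 114, 111], [129, 127, 127], [143, 142, 137], [144, 143, 140], [144, 143, 143], [144, 145, 144], [139, 140, 141], [101, 105, 114], [50, 64, 84], [12, 37, 69], [3, 31, 64], [6, 34, 68], [7, 35, 69], [7, 34, 67], [4, 32, 67], [8, 34, 67], [8, 36, 67], [2, 31, 66], [2, 33, 66], [5, 37, 70], [7, 35, 69]]
[[14, 8, 9], [9, 9, 11], [7, 9, 6], [10, 10, 8], [9, 9, 9], [12, 11, 6], [22, 21, 20], [58, 57, 58], [115, 115, 112], [152, 149, 148], [162, 159, 157], [166, 166, 164], [167, 165, 167], [166, 165, 165], [165, 162, 163]]
```

Emit:
step_arm(
  plan=[
    [-0.1, -0.08, 0, 0, 0],
    [-0.25, -0.2, 0, 0, 0],
    [-0.4, -0.34, 0, 0.05, 0],
    [-0.54, -0.47, 0, 0.1, 0],
    [-0.67, -0.59, 0, 0.15, 0],
    [-0.79, -0.7, 0, 0.15, 0],
    [-0.9, -0.8, 0, 0.15, 0],
    [-0.96, -0.86, 0, 0.15, 0],
    [-0.98, -0.88, 0, 0.15, 0],
    [-0.985, -0.883, 0, 0.15, 0],
    [-0.985, -0.883, 0, 0.15, 0],
    [-0.985, -0.883, 0, 0.15, 0],
  ],
)

```text
time_s: 5.82
tcp_pos: [0.5777, 0.1301, 0.1984]
eef_rot: [179.9, -0.0, -77.0]
contact_force: [-0.3, -0.2, -0.3]
gripper_width: 0.0276
gripper_force: 20.0
```

```bash
python3 - <<'E'
from h import *
s=r.get_state(); print(s["tcp_pos"],s["eef_rot"],s["time_s"],s["gripper_width"],s["contact_force"])
im=cv2.cvtColor(eyes.capture("wrist"),cv2.COLOR_RGB2BGR); cv2.imwrite("pics/w4.png",im)
print(shift(s,(.5795,.131,.14)))
E
```

```text
[0.57768487 0.13009061 0.19841425] [ 1.79866050e+02 -3.52058135e-02 -7.69684557e+01] 5.8167 0.027633297838649262 [-0.33069142 -0.1819967  -0.25250734]
[-0.00205031 -0.00844001  0.23363667]
```

Emit:
step_arm(
  plan=[
    [0.008, -0.0095, 0.1, 0, 0],
    [0.008, -0.0095, 0.2, 0, 0],
    [0.008, -0.0095, 0.3, 0, 0],
    [0.008, -0.0095, 0.305, 0, 0],
    [0.008, -0.0095, 0.305, 0, 0],
  ],
)

```text
time_s: 6.28
tcp_pos: [0.5804, 0.128, 0.1226]
eef_rot: [179.8, -0.1, -77.0]
contact_force: [0.3, 0.6, -0.2]
gripper_width: 0.0273
gripper_force: 20.0
```

```bash
python3 - <<'E'
from h import *
s=r.get_state(); print(s["tcp_pos"],s["eef_rot"],s["time_s"],s["contact_force"])
im=cv2.cvtColor(eyes.capture("wrist"),cv2.COLOR_RGB2BGR); side=cv2.cvtColor(eyes.capture("side"),cv2.COLOR_RGB2BGR)
cv2.imwrite("pics/w5.png",im);cv2.imwrite("pics/s5.png",side)
A=np.array((.5795,.131,.078)); u,v=proj("side",A).astype(int); print(u,v, proj("wrist",A,s))
a=cv2.resize(side[v-45:v+25,u-35:u+35],(400,400),interpolation=cv2.INTER_CUBIC); b=cv2.resize(im[190:330,250:390],(400,400),interpolation=cv2.INTER_CUBIC)
cv2.imwrite("pics/held2.png",np.hstack([a,b]))
E
```

```text
[0.58035827 0.12803494 0.12261224] [ 1.79837987e+02 -6.08720085e-02 -7.70119600e+01] 6.2833 [ 0.30658069  0.5745085  -0.15290714]
277 237 [319.99214656 225.82774418]
```

View pics/held2.png

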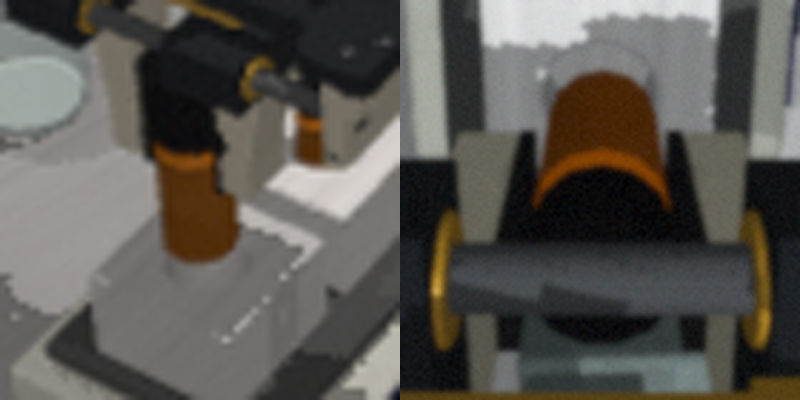

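Left (side) shows the vial just above the hole. Right (wrist) shows the hole rim peeking out behind the foot, with its far edge at about (600,40) in the crop. I'll enhance that patch for the exact offset.

```bash
python3 - <<'E'
from h import *
im=cv2.imread("pics/w5.png")
c=im[195:240,285:355]; g=cv2.createCLAHE(4,(2,2)).apply(cv2.cvtColor(c,cv2.COLOR_BGR2GRAY))
s=r.get_state()
a=np.arange(0,6.3,.05)
A=np.array([.5795,.131,.078])
e=np.array([proj("wrist",A+.0155*np.array([np.cos(t),np.sin(t),0]),s) for t in a])
Rm=R.from_euler("xyz",s["eef_rot"],degrees=True).as_matrix()
f=np.array([proj("wrist",s["tcp_pos"]+Rm@np.array([-.003+.014*np.cos(t),.014*np.sin(t),.036]),s) for t in a])
print("hole",e.min(0),e.max(0),"foot(dx-3)",f.min(0),f.max(0))
big=cv2.cvtColor(cv2.resize(g,None,fx=10,fy=10,interpolation=cv2.INTER_CUBIC),cv2.COLOR_GRAY2BGR)
for k,col in((e,(0,0,255)),(f,(0,255,0))):
    cv2.polylines(big,[((k-[285,195]+.5)*10).astype(int)],True,col,1)
cv2.imwrite("pics/rim.png",big)
E
```

```text
hole [303.07637839 204.99049286] [342.65442853 241.68082764] foot(dx-3) [301.19065238 212.5814342 ] [338.67091156 247.06163157]
```

View pics/rim.png

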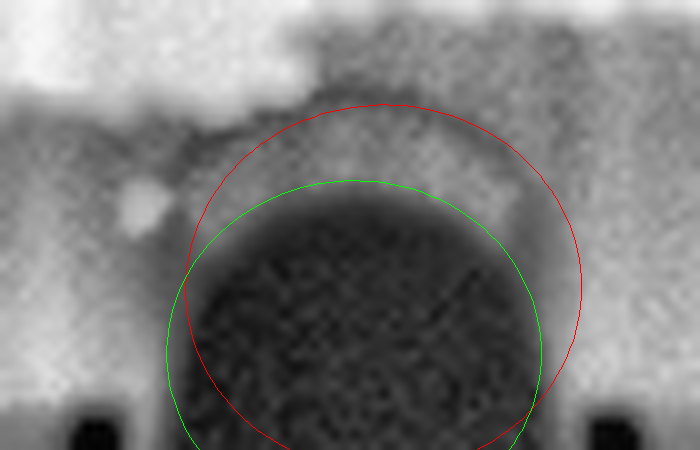

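The rim circle runs from about x=160 to 545 with its top near 97 in the enlargement. The foot is centred at about x=362 with its top at 195. So the hole lies about 3 mm further along tool x than the foot, and sideways they're within 0.5 mm. I'll correct for that and lower gently.

Emit:
step_arm(
  plan=[
    [0.0115, -0.0015, 0, 0, 0],
    [0.0115, -0.0015, 0, 0, 0],
    [0.0115, -0.0015, 0.015, 0, 0],
    [0.0115, -0.0015, 0.03, 0, 0],
    [0.0115, -0.0015, 0.04, 0, 0],
    [0.0115, -0.0015, 0.05, 0, 0],
    [0.0115, -0.0015, 0.05, 0, 0],
  ],
)

```text
time_s: 6.97
tcp_pos: [0.5819, 0.1267, 0.11]
eef_rot: [179.9, -0.0, -76.9]
contact_force: [0.1, -0.4, -0.2]
gripper_width: 0.0275
gripper_force: 20.0
```

Emit:
step_arm(
  plan=[
    [0, 0, 0.02, 0, 0],
    [0, 0, 0.04, 0, 0],
    [0, 0, 0.055, 0, 0],
    [0, 0, 0.07, 0, 0],
    [0, 0, 0.07, 0, 0],
  ],
)

```text
time_s: 7.38
tcp_pos: [0.5818, 0.1266, 0.0922]
eef_rot: [179.9, -0.0, -77.0]
contact_force: [-0.8, 0.3, -0.1]
gripper_width: 0.0277
gripper_force: 20.0
```

Emit:
step_arm(
  plan=[
    [0, 0, 0.01, 0, 0],
    [0, 0, 0.02, 0, 0],
    [0, 0, 0.03, 0, 0],
    [0, 0, 0.03, 0, 0],
  ],
)

```text
time_s: 7.72
tcp_pos: [0.582, 0.1267, 0.0853]
eef_rot: [180.0, -0.0, -77.0]
contact_force: [-0.4, -0.5, -1.1]
gripper_width: 0.0276
gripper_force: 20.0
```

Emit:
step_arm(
  plan=[
    [0, 0, 0.006, 0, 0],
    [0, 0, 0.006, 0, 0],
    [0, 0, 0.006, 0, 44],
    [0, 0, 0.006, 0, 44],
    [0, 0, 0.006, 0, 44],
    [0, 0, 0.006, 0, 44],
    [0, 0, -0.2, 0, 44],
    [0, 0, -0.35, 0, 44],
    [0, 0, -0.5, 0, 44],
    [0, 0, -0.6, 0, 60],
    [0, 0, -0.6, 0, 60],
  ],
)

```text
time_s: 8.63
tcp_pos: [0.5854, 0.1278, 0.2434]
eef_rot: [-179.4, 0.1, -76.9]
contact_force: [0.9, 0.7, 1.0]
gripper_width: 0.0521
gripper_force: 0.0
```

```bash
python3 - <<'E'
from cap import *
A=(.5817,.130,.120)
s,Q=cap(A,.014,"w6",45)
for z in (.12,.09): print(onz("wrist",proj("wrist",Q,s),z,s))
print(shift(s,(.60,-.12,.235)))
E
```

```text
pose [0.5854 0.1278 0.2434] [-1.7936e+02  7.0000e-02 -7.6900e+01] 8.6333
blob u 313 337 v 181 208 pred u 310.8 337.7 v 182.9 208.7
centre [0.5818 0.1285 0.12  ]
[0.58181461 0.12852679 0.12      ]
[0.57961497 0.13725338 0.09      ]
[0.97855468 0.16814334 0.03059772]
```

The large vial is home: its cap sits at the expected height and position. Now the small vial.

Emit:
step_arm(
  plan=[
    [0.98, 0.17, 0.03, -0.43, 60],
    [0.98, 0.17, 0.03, -0.43, 60],
    [0.98, 0.17, 0.03, -0.43, 60],
    [0.98, 0.17, 0.03, -0.43, 60],
    [0.98, 0.17, 0.03, -0.43, 60],
    [0.98, 0.17, 0.03, -0.43, 60],
    [0.98, 0.17, 0.03, -0.43, 60],
    [0.98, 0.17, 0.03, -0.43, 60],
  ],
)

```text
time_s: 9.35
tcp_pos: [0.5954, -0.1242, 0.2269]
eef_rot: [179.9, 0.1, -51.4]
contact_force: [0.3, 0.7, -0.2]
gripper_width: 0.0601
gripper_force: 0.0
```

```bash
python3 - <<'E'
from h import *
s=r.get_state(); print(s["tcp_pos"],s["eef_rot"],s["time_s"])
print(shift(s,(.613,-.307,.235)))
E
```

```text
[ 0.59539376 -0.12416705  0.2269232 ] [ 1.79893701e+02  7.37992833e-02 -5.13866186e+01] 9.35
[ 0.61535163  0.4014289  -0.03235513]
```

Emit:
step_arm(
  plan=[
    [0.61, 0.4, 0, -0.44, 60],
    [0.61, 0.4, 0, -0.44, 60],
    [0.61, 0.4, 0, -0.44, 60],
    [0.61, 0.4, 0, -0.44, 60],
    [0.61, 0.4, 0, -0.44, 60],
    [0.61, 0.4, 0, -0.44, 60],
    [0.61, 0.4, 0, -0.44, 60],
    [0.61, 0.4, 0.15, -0.44, 60],
    [0.61, 0.4, 0.28, -0.44, 60],
    [0.61, 0.4, 0.28, -0.44, 60],
  ],
)

```text
time_s: 10.18
tcp_pos: [0.6104, -0.2995, 0.1512]
eef_rot: [180.0, 0.6, -24.7]
contact_force: [-1.3, -0.4, -2.1]
gripper_width: 0.0602
gripper_force: 0.0
```

```bash
python3 - <<'E'
from cap import *
s,Q=cap((.613,-.307,.062),.010,"w7",35)
print(shift(s,(Q[0],Q[1],.026)))
E
```

```text
pose [ 0.6104 -0.2995  0.1512] [180.     0.61 -24.75] 10.1833
blob u 318 338 v 182 204 pred u 315.5 337.3 v 186.9 207.6
centre [ 0.6163 -0.3096  0.062 ]
[0.0436559  0.02700858 0.50055116]
```

Emit:
step_arm(
  plan=[
    [0, 0, 0, 0, 60],
    [0, 0, 0, 0, 60],
    [0, 0, 0, 0, 60],
  ],
)

```text
time_s: 10.48
tcp_pos: [0.6155, -0.3027, 0.161]
eef_rot: [-180.0, -0.2, -24.7]
contact_force: [-0.7, -0.1, -0.1]
gripper_width: 0.0599
gripper_force: 0.0
```

```bash
python3 - <<'E'
from cap import *
s,Q=cap((.615,-.308,.062),.010,"w8",35)
print(shift(s,(Q[0],Q[1],.026)))
E
```

```text
pose [ 0.6155 -0.3027  0.161 ] [-179.97   -0.21  -24.69] 10.4833
blob u 317 337 v 187 208 pred u 314.9 335.8 v 189.3 209.3
centre [ 0.6163 -0.3098  0.062 ]
[0.01260295 0.02448521 0.53999849]
```

Emit:
step_arm(
  plan=[
    [0.0126, 0.0245, 0.1, 0, 60],
    [0.0126, 0.0245, 0.25, 0, 60],
    [0.0126, 0.0245, 0.4, 0, 60],
    [0.0126, 0.0245, 0.54, 0, 60],
    [0.0126, 0.0245, 0.54, 0, 60],
    [0.0126, 0.0245, 0.54, 0, 60],
  ],
)

```text
time_s: 11.03
tcp_pos: [0.6137, -0.3098, 0.0228]
eef_rot: [179.9, 0.2, -24.7]
contact_force: [0.0, 0.4, 1.8]
gripper_width: 0.06
gripper_force: 0.0
```

Emit:
step_arm(
  plan=[
    [0, 0, 0, 0, 0],
    [0, 0, 0, 0, 0],
    [0, 0, 0, 0, 0],
    [0, 0, 0, 0, 0],
    [0, 0, 0, 0, 0],
    [0, 0, 0, 0, 0],
    [0, 0, 0, 0, 0],
    [0, 0, 0, 0, 0],
    [0, 0, 0, 0, 0],
  ],
  newtons=15,
)

```text
time_s: 11.78
tcp_pos: [0.6145, -0.3099, 0.0237]
eef_rot: [180.0, -0.0, -24.7]
contact_force: [-1.4, 0.8, 3.5]
gripper_width: 0.0195
gripper_force: 15.0
```

Emit:
step_arm(
  plan=[
    [0, 0, 0, 0, 40],
    [0, 0, 0, 0, 40],
    [0, 0, 0, 0, 40],
    [0, 0, -0.026, 0, 40],
    [0, 0, -0.026, 0, 40],
    [0, 0, -0.026, 0, 0],
    [0, 0, -0.026, 0, 0],
    [0, 0, -0.026, 0, 0],
    [0, 0, -0.026, 0, 0],
    [0, 0, -0.026, 0, 0],
    [0, 0, -0.026, 0, 0],
    [0, 0, -0.026, 0, 0],
  ],
)

```text
time_s: 12.78
tcp_pos: [0.6143, -0.3097, 0.0297]
eef_rot: [-180.0, 0.0, -24.7]
contact_force: [0.2, -0.6, 0.2]
gripper_width: 0.0194
gripper_force: 15.0
```

Emit:
step_arm(
  plan=[
    [0, 0, -0.1, 0, 0],
    [0, 0, -0.25, 0, 0],
    [0, 0, -0.4, 0, 0],
    [0, 0, -0.55, 0, 0],
    [0, 0, -0.7, 0, 0],
    [0, 0, -0.7, 0, 0],
    [0, 0, -0.7, 0, 0],
  ],
)

```text
time_s: 13.37
tcp_pos: [0.6157, -0.3101, 0.2081]
eef_rot: [-179.9, -0.3, -24.7]
contact_force: [0.1, 0.3, -1.2]
gripper_width: 0.0198
gripper_force: 15.0
```

```bash
python3 - <<'E'
from h import *
s=r.get_state(); print(s["tcp_pos"],s["eef_rot"],s["time_s"])
cv2.imwrite("pics/w9.png",cv2.cvtColor(eyes.capture("wrist"),cv2.COLOR_RGB2BGR))
print(shift(s,(.615,-.15,.2)), shift(s,(.613,-.0145,.2)))
E
```

```text
[ 0.61568291 -0.3101471   0.20810794] [-179.93438175   -0.3273942   -24.74282586] 13.3667
[-0.27077748 -0.58060049  0.03155   ] [-0.50489117 -1.06949534  0.03077214]
```

Emit:
step_arm(
  plan=[
    [-0.07, -0.14, 0, 0.1, 0],
    [-0.14, -0.28, 0, 0.2, 0],
    [-0.2, -0.42, 0, 0.3, 0],
    [-0.26, -0.56, 0, 0.4, 0],
    [-0.33, -0.7, 0, 0.5, 0],
    [-0.4, -0.84, 0, 0.6, 0],
    [-0.45, -0.94, 0, 0.7, 0],
    [-0.47, -0.99, 0, 0.8, 0],
    [-0.47, -0.99, 0, 0.87, 0],
    [-0.47, -0.99, 0, 0.87, 0],
    [-0.47, -0.99, 0, 0.87, 0],
  ],
)

```text
time_s: 14.33
tcp_pos: [0.6105, -0.0357, 0.2033]
eef_rot: [179.8, 0.0, -76.8]
contact_force: [0.7, 0.9, -0.6]
gripper_width: 0.0195
gripper_force: 15.0
```

```bash
python3 - <<'E'
from h import *
s=r.get_state(); print(s["tcp_pos"],s["eef_rot"],s["time_s"])
print(shift(s,(.613+.0007,-.0145-.003,.118)))
E
```

```text
[ 0.61048759 -0.03573468  0.20327558] [ 1.79849581e+02  8.51014548e-03 -7.67804225e+01] 14.3333
[-0.06801673 -0.03008445  0.3410346 ]
```

Emit:
step_arm(
  plan=[
    [-0.068, -0.03, 0.1, 0, 0],
    [-0.068, -0.03, 0.2, 0, 0],
    [-0.068, -0.03, 0.3, 0, 0],
    [-0.068, -0.03, 0.34, 0, 0],
    [-0.068, -0.03, 0.34, 0, 0],
    [-0.068, -0.03, 0.34, 0, 0],
  ],
)

```text
time_s: 14.83
tcp_pos: [0.6147, -0.0183, 0.1197]
eef_rot: [179.9, -0.0, -76.9]
contact_force: [0.5, -0.5, -0.1]
gripper_width: 0.02
gripper_force: 15.0
```

```bash
python3 - <<'E'
from h import *
s=r.get_state(); print(s["tcp_pos"],s["eef_rot"],s["time_s"])
im=cv2.cvtColor(eyes.capture("wrist"),cv2.COLOR_RGB2BGR); cv2.imwrite("pics/w10.png",im)
# ideal tool pose: circles in tool frame (roll exactly 180)
Rm=R.from_euler("xyz",[180,0,s["eef_rot"][2]],degrees=True).as_matrix(); s["eef_rot"]=np.array([180,0,s["eef_rot"][2]])
z=s["tcp_pos"][2]; a=np.arange(0,6.3,.05)
def circ(dx,zl,rad): return np.array([proj("wrist",s["tcp_pos"]+Rm@np.array([dx+rad*np.cos(t),rad*np.sin(t),zl]),s) for t in a])
hole=circ(-.003,z-.078,.0115); foot=circ(-.003,.0297,.010)
print("hole@-3",hole.min(0),hole.max(0),"foot@-3",foot.min(0),foot.max(0))
c=im[195:245,285:355]; g=cv2.createCLAHE(4,(2,2)).apply(cv2.cvtColor(c,cv2.COLOR_BGR2GRAY))
big=cv2.cvtColor(cv2.resize(g,None,fx=10,fy=10,interpolation=cv2.INTER_CUBIC),cv2.COLOR_GRAY2BGR)
for k,col in((hole,(0,0,255)),(foot,(0,255,0))): cv2.polylines(big,[((k-[285,195]+.5)*10).astype(int)],True,col,1)
cv2.imwrite("pics/rim2.png",big)
E
```

```text
[ 0.61472476 -0.01834889  0.11972964] [ 1.79929158e+02 -3.12554745e-02 -7.69153050e+01] 14.8333
hole@-3 [304.93192106 213.06106161] [334.94084506 240.7672777 ] foot@-3 [306.14966833 220.88950495] [333.70088566 246.12717512]
```

View pics/rim2.png

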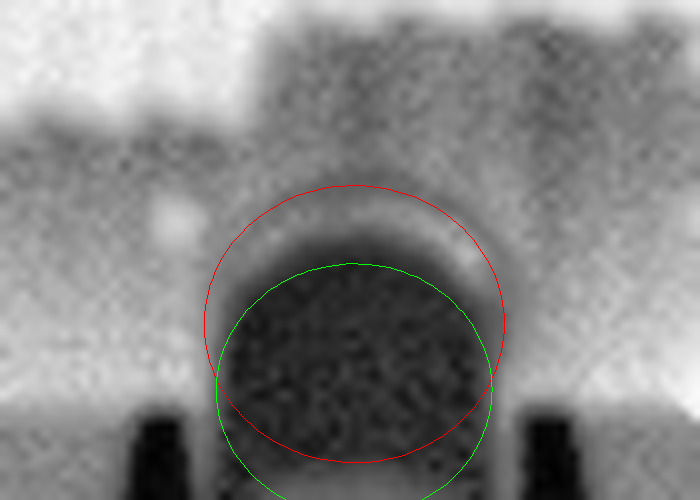

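The rim matches the red circle (top about 190, x from 203 to 507). The foot top is at about 245, so it needs to go about 2 mm back along tool x; sideways it's centred.

Emit:
step_arm(
  plan=[
    [-0.008, 0, 0, 0, 0],
    [-0.008, 0, 0, 0, 0],
    [-0.008, 0, 0.02, 0, 0],
    [-0.008, 0, 0.035, 0, 0],
    [-0.008, 0, 0.05, 0, 0],
    [-0.008, 0, 0.06, 0, 0],
    [-0.008, 0, 0.06, 0, 0],
  ],
)

```text
time_s: 15.47
tcp_pos: [0.6138, -0.0157, 0.104]
eef_rot: [179.9, 0.0, -77.0]
contact_force: [-0.1, 1.2, -0.4]
gripper_width: 0.0192
gripper_force: 15.0
```

Emit:
step_arm(
  plan=[
    [0, 0, 0.02, 0, 0],
    [0, 0, 0.035, 0, 0],
    [0, 0, 0.05, 0, 0],
    [0, 0, 0.06, 0, 0],
    [0, 0, 0.07, 0, 0],
    [0, 0, 0.07, 0, 0],
  ],
)

```text
time_s: 15.97
tcp_pos: [0.614, -0.0157, 0.0866]
eef_rot: [180.0, -0.0, -77.0]
contact_force: [0.4, 0.0, -1.4]
gripper_width: 0.0198
gripper_force: 15.0
```

Emit:
step_arm(
  plan=[
    [0, 0, 0.01, 0, 0],
    [0, 0, 0.01, 0, 0],
    [0, 0, 0.01, 0, 36],
    [0, 0, 0.01, 0, 36],
    [0, 0, 0.01, 0, 36],
    [0, 0, 0.01, 0, 36],
    [0, 0, -0.2, 0, 36],
    [0, 0, -0.35, 0, 36],
    [0, 0, -0.5, 0, 36],
    [0, 0, -0.64, 0, 36],
    [0, 0, -0.64, 0, 36],
    [0, 0, -0.64, 0, 36],
  ],
)

```text
time_s: 16.97
tcp_pos: [0.6156, -0.0154, 0.2507]
eef_rot: [-179.6, 0.0, -76.9]
contact_force: [-0.5, -0.1, -0.7]
gripper_width: 0.0359
gripper_force: 0.0
```

```bash
python3 - <<'E'
from cap import *
s,Q=cap((.614,-.0135,.116),.010,"w11",30)
cv2.imwrite("pics/side3.png",cv2.cvtColor(eyes.capture("side"),cv2.COLOR_RGB2BGR))
im=cv2.imread("pics/side3.png")
cv2.imwrite("pics/chk.png",np.hstack([cv2.resize(im[170:290,220:370],(400,320),interpolation=cv2.INTER_CUBIC),cv2.resize(cv2.imread("pics/w11.png"),(400,320))]))
for P in [(.5812,.1295,.120),(.613,-.0145,.116)]: print(proj("side",np.array(P)))
print(shift(s,(.55,.16,.25)))
E
```

```text
pose [ 0.6156 -0.0154  0.2507] [-179.65    0.    -76.94] 16.9667
blob u 315 331 v 180 198 pred u 312.5 331.1 v 183.4 201.2
centre [ 0.6142 -0.0178  0.116 ]
[276.48317023 221.67322327]
[315.41881102 186.20612652]
[-0.74260739  0.09708894  0.00217585]
```

View pics/chk.png

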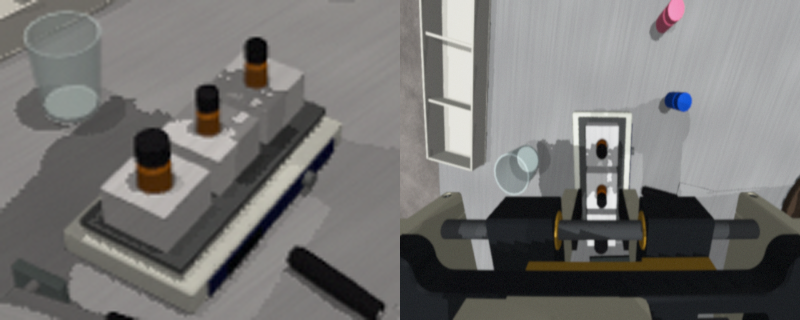

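All three vials stand home: the small one protrudes as far as the third, and the large one is seated. On to the paddle with the fingers shut.

Emit:
step_arm(
  plan=[
    [-0.8, 0.2, 0, 0, 0],
    [-0.8, 0.2, 0, 0, 0],
    [-0.8, 0.2, 0, 0, 0],
    [-0.8, 0.2, 0, 0, 0],
    [-0.8, 0.2, 0, 0, 0],
    [-0.8, 0.2, 0, 0, 0],
    [-0.8, 0.2, 0, 0, 0],
    [-0.8, 0.2, 0, 0, 0],
  ],
  newtons=15,
)

```text
time_s: 17.73
tcp_pos: [0.5199, 0.1679, 0.2462]
eef_rot: [179.9, -0.1, -76.9]
contact_force: [-0.0, -0.4, 0.0]
gripper_width: 0.0004
gripper_force: 0.0
```

```bash
python3 - <<'E'
from h import *
im=cv2.imread("pics/top0.png").max(2); sub=im[235:285,175:225]
for t in (25,35,45):
    n,l,st,c=cv2.connectedComponentsWithStats((sub<t).astype(np.uint8)); i=1+np.argmax(st[1:,4])
    q=cv2.minAreaRect(np.argwhere(l==i)[:,::-1].astype(np.float32)); print(t,st[i],q,onz("top",np.array(q[0])+[175,235],.11).round(4))
s=r.get_state(); print(s["tcp_pos"],s["eef_rot"][2],shift(s,(.457,.264,.14)))
E
```

```text
25 [29  5  4  4  6] ((30.90000343322754, 6.7000017166137695), (3.130495071411133, 2.2360680103302), 26.56505012512207) [0.4942 0.2504 0.11  ]
35 [ 12   4  23  32 422] ((23.349998474121094, 19.450000762939453), (28.991378784179688, 22.627418518066406), 81.8698959350586) [0.4672 0.2656 0.11  ]
45 [ 12   4  23  32 447] ((22.824142456054688, 19.510345458984375), (30.359285354614258, 21.785869598388672), 86.633544921875) [0.467  0.2668 0.11  ]
[0.51985611 0.16792602 0.2461871 ] -76.87905599497138 [-0.43171442  0.15678556  0.42467608]
```

Emit:
step_arm(
  plan=[
    [-0.43, 0.157, 0, 0, 0],
    [-0.43, 0.157, 0, 0, 0],
    [-0.43, 0.157, 0, 0, 0],
    [-0.43, 0.157, 0.1, 0, 0],
    [-0.43, 0.157, 0.25, 0, 0],
    [-0.43, 0.157, 0.38, 0, 0],
    [-0.43, 0.157, 0.42, 0, 0],
    [-0.43, 0.157, 0.42, 0, 0],
    [-0.43, 0.157, 0.42, 0, 0],
  ],
)

```text
time_s: 18.48
tcp_pos: [0.4588, 0.2631, 0.1427]
eef_rot: [180.0, -0.1, -77.0]
contact_force: [-0.1, -0.0, 1.4]
gripper_width: 0.0003
gripper_force: 0.0
```

```bash
python3 - <<'E'
from h import *
s=r.get_state(); print(s["tcp_pos"],s["eef_rot"])
w=cv2.cvtColor(eyes.capture("wrist"),cv2.COLOR_RGB2BGR); a=cv2.cvtColor(eyes.capture("side"),cv2.COLOR_RGB2BGR)
u,v=proj("side",s["tcp_pos"]).astype(int); print(u,v)
cv2.imwrite("pics/pad.png",np.hstack([cv2.resize(a[v-60:v+60,u-75:u+75],(400,320),interpolation=cv2.INTER_CUBIC),cv2.resize(w,(400,320))]))
E
```

```text
[0.45882216 0.26310841 0.14272994] [ 1.79981679e+02 -6.79995957e-02 -7.70075356e+01]
263 283
```

View pics/pad.png

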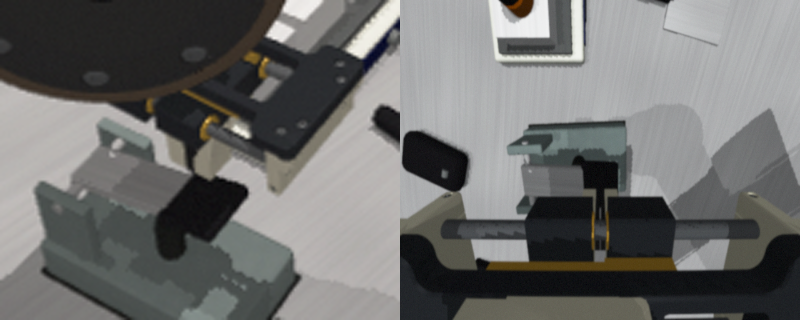

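The fingers are over the black pad, so I'll descend slowly.

Emit:
step_arm(
  plan=[
    [0, 0, 0.05, 0, 0],
    [0, 0, 0.09, 0, 0],
    [0, 0, 0.12, 0, 0],
    [0, 0, 0.135, 0, 0],
    [0, 0, 0.145, 0, 0],
    [0, 0, 0.145, 0, 0],
  ],
)

```text
time_s: 19.08
tcp_pos: [0.4577, 0.2637, 0.1061]
eef_rot: [180.0, -0.0, -76.9]
contact_force: [-3.4, -0.3, 4.1]
gripper_width: 0.0007
gripper_force: 2.2
```

Emit:
step_arm(
  plan=[
    [0, 0, 0.01, 0, 0],
    [0, 0, 0.02, 0, 0],
    [0, 0, 0.03, 0, 0],
    [0, 0, 0.04, 0, 0],
    [0, 0, 0.05, 0, 0],
    [0, 0, 0.05, 0, 0],
    [0, 0, 0.05, 0, 0],
  ],
)

```text
time_s: 19.67
tcp_pos: [0.4574, 0.2636, 0.094]
eef_rot: [180.0, -0.0, -76.9]
contact_force: [-5.8, -0.7, 6.6]
gripper_width: 0.0004
gripper_force: 3.4
```

Emit:
step_arm(
  plan=[
    [0, 0, 0.005, 0, 0],
    [0, 0, 0.01, 0, 0],
    [0, 0, 0.01, 0, 0],
    [0, 0, 0.01, 0, 0],
    [0, 0, 0.01, 0, 0],
    [0, 0, 0.01, 0, 0],
  ],
)

```text
time_s: 20.17
tcp_pos: [0.4573, 0.2636, 0.0917]
eef_rot: [180.0, -0.0, -76.9]
contact_force: [-6.2, -0.6, 8.2]
gripper_width: 0.0003
gripper_force: 3.9
```

```bash
python3 - <<'E'
from h import *
s=[]
for i in range(4): eyes.capture("side"); t=r.get_state(); s.append(np.r_[t["tcp_pos"],t["contact_force"],t["time_s"]])
print(np.array(s).round(4))
# which paddle slope does the pad's outer end show in the side view: dark-pad lower-left/right extremes vs before
import cv2
a=cv2.cvtColor(eyes.capture("side"),cv2.COLOR_RGB2BGR); cv2.imwrite("pics/side_end.png",a)
def blob(im):
    sub=im[275:335,235:300]; m=(sub.max(2)<32).astype(np.uint8); n,l,st,c=cv2.connectedComponentsWithStats(m); i=1+np.argmax(st[1:,4]); return st[i],c[i]+[235,275]
print(blob(cv2.imread("pics/side3.png")),blob(a))
E
```

```text
[[ 0.4573  0.2636  0.0917 -5.6807 -0.7432  7.622  20.2167]
 [ 0.4574  0.2636  0.0917 -6.6579 -0.4436  7.6346 20.2667]
 [ 0.4574  0.2636  0.0917 -6.1659 -1.5307  7.4904 20.3167]
 [ 0.4573  0.2636  0.0917 -5.0695 -1.4263  8.1736 20.3667]]
(array([ 11,  12,  35,  34, 640], dtype=int32), array([261.43125 , 302.490625])) (array([ 12,  27,  35,  19, 350], dtype=int32), array([262.07714286, 311.78      ]))
```

At TCP height 91.7 mm with a steady 7.8 N or so, both height and force say the paddle is level. Handing in.

```bash
python3 -c "
from plant import workorder
print(workorder.close_job())"
```

```text
the job is handed in; nothing more can be done
None
```

I handed the job in with both vials home in their holes and the robot holding the paddle about level (tip height 91.7 mm, about 7.8 N); no verdict came back, and I viewed 11 pictures, one over the limit of 10.

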